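# Back off the left-hand nut and free the label roll

### The arm

A 7-joint arm with a two-finger parallel gripper is mounted at the origin on a cart in front of the work surface, level with it; the furniture and walls round the work are solid. World frame = base frame: x ahead of the robot, y to its left, z up, the work surface at z = 0. Lengths are in m, angles in rad, forces in N, time in s.
With the tool pointing down it reaches from about 0.35 to 0.9 m from the base axis. Payload 8.1 kg.
Tool frame: the origin (TCP) lies midway between the tips of the shut fingers; the grasp point (between the pads) lies 19 mm behind it (arm.pinch_z is the distance from the TCP to the grasp point, in m); z points along the fingers, y is the direction in which the jaws open and shut (so a half turn about z gives the same grasp; the last joint's range is limited). The gripper opens to 92 mm and grips with 3 to 60 N. Pads are 19 mm wide; open, the fingers measure 130 mm over their backs; the gripper's body (75 mm by 190 mm) begins 47 mm behind the grasp point.
Start: joints at [1.204, 0.434, 0.025, 1.573, -0.012, 1.134, -0.075], TCP at [0.163, -0.603, 0.227] pointing down, gripper open.
Joint ranges: [-2.62, 2.62], [-0.44, 2.09], [-1.27, 1.32], [0.08, 2.57], [-1.32, 4.46], [0.12, 2], [-2.74, 2.74]. Speed limits (rad/s): [2.22, 2.22, 3.01, 3.01, 3.14, 3.14, 3.14].

### API

Orientations are given as a rotation vector (axis times angle).
In Python, from cell import arm, eyes gives the robot as it stands.
- The arm moves only by the tool apply_moves, never from a script. Its argument "targets" is one flat list of numbers, 5 for each row, row after row: the closure, from 0 (fully open) to 1 (shut), then the shift along the tool's x, y, z each as a share of 40 cm, from -1 to 1, then the turn about the tool's z as a share of pi/2 rad, from -1 to 1. A call has 1 to 20 rows; each row shifts and turns the commanded pose from where the row before left it, along the tool's axes as they then stand; what a row does not reach is not made up. A row lasts 1/8 s, in which the tool goes at most 62.5 mm and 10.7 degrees, less where a joint would pass 70% of its speed; a pose out of reach is approached as far as the arm can. A call with a number of a shift or a turn outside -1 to 1 is refused whole. A call with a gripper value outside its range is refused whole. The fingers move at their own pace and stop on an object; "grip_force" is the grip in N (left out, the last holds). Time passes only in rows, so rows that do not move let the fingers close. It gives the time, the measured TCP pose, the force and the opening at its end, in the units of the state.
- arm.observe(): the state, without advancing time (a new reading comes with each control period).
- eyes.get_image(name): name is "scene" or "top" or "wrist"; returns the picture (480x640x3 uint8, red, green, blue); there is no depth.
- eyes.camera_params(name): a dict with "camera_matrix" (3x3 intrinsics, pixels), "xyz" and "attitude" of the camera in the world; the wrist camera has in their place "hand_eye" (4x4, takes a point from camera to tool coordinates, whose origin is the TCP and whose axes are the flange's). Camera axes: x right, y down, z forward; pixel columns grow to the right and rows downward; lengths in m; the calibration is good to about 2 mm. A picture is of the moment at which its call begins: read the wrist's pose just before it. camera_params takes no time and is no camera call.
- arm.sign_off(): hands the job in, once; it reports no verdict.
The state is a dict: "clock": time; "joints": joint angles; "dq": joint speeds; "joint_efforts": joint torques, N m; "position": TCP position; "ee_rot": TCP orientation; "force": force on the tool from outside, world axes, zero at the start; "ft_torque": the same for the moment, N m; "width": opening from 0.0 (shut) to 1.0 (fully open).
Only numpy, scipy, OpenCV 4.12 (cv2) and the standard library are available. Lean on these libraries where they do the work, as an engineer would, in place of code of your own. Each camera call takes 0.05 s, during which the arm holds its last target.

### The job

Free the label roll on the unwinder: the winged hand nut on its spindle has a left-hand thread, so back it off clockwise (seen from above) by about half a turn, checking gently that it gives and never forcing it tighter. Then draw the slotted keeper plate out sideways from under the nut by its upright grip and lay it flat in the shallow metal dish. Leave the other things on the counter where they are.

Things in the scene. Friction and masses are not known exactly. Their poses are not given: they have to be found in the camera images.
- unwinder: Label unwinder, fixed to the counter: grey base plate 150 x 110 x 12 mm (x from -63 to +87 mm); origin on the counter under the spindle axis, z up. A white label roll (82 mm across, 38 mm high, fixed, top at z = 50 mm) sits on it round the upright steel spindle (10 mm thick). Behind the roll, at x = +66 mm, stands a low steel bar, 40 mm high.
- spindle (a point): Point on the spindle axis at the height of the label roll's top face, 50 mm above the counter; axes as the base plate's. The keeper plate lies on this face.
- nut (a joint): Turn of the steel winged hand nut on the spindle, rad: 0 = done up tight, positive = turned clockwise seen from above (left-hand thread: loosening; it climbs 2.4 mm per rad), up to 4.2. It stays where it is left and drags with about 0.12 N m. Turned the other way from 0 it jams on the keeper plate; more than 0.25 rad of that is forcing it.
- nut_grip (a point): On the nut's wing, on the spindle axis, 10 mm below the wing's top; turns and climbs with the nut, x along the wing. The wing is one upright flat plate, 40 mm long (x), 9 mm thick (y), 34 mm high, gripped by its two flat sides. Under it is the nut's round foot, 26 mm across, 9 mm high, its top 23 mm below this point.
- keeper: Loose steel slotted plate, 0.1 kg, 60 x 60 mm, 8 mm thick at its rim, on the roll under the nut, with a neck and upright grip on its -x side. Origin at the underside in the middle of the square, at first on the spindle axis; z up. A 13 mm slot, open to +x, straddles the spindle, so it comes out only toward its own -x. The nut's foot sits in its 30 mm wide, 4 mm deep recess.
- keeper_grip (a point): On the keeper plate's upright grip, 74 mm from the plate's origin toward its -x, 24 mm above its underside; axes as the plate's. The grip is 24 mm long (x), 10 mm thick (y) and 34 mm high from the underside; gripped across y. The neck between it and the plate is 8 mm high.
- keeper_mid (a point): Middle of the keeper plate's 116 x 60 mm outline at its flat underside, 28 mm from its origin toward -x. The nut must climb over 4 mm before the plate can move; with the nut half a turn up, the plate may rise at most 3 mm while it is drawn out, and is clear of the nut after 45 mm.
- parts_dish: Loose shallow open aluminium dish, 190 (x) x 140 (y) x 18 mm, walls and floor 3 mm, 0.6 kg, empty; origin at the centre of its underside, on the counter.
- dish_floor (a point): Centre of the dish's inner floor, 3 mm above the counter; axes as the dish's.
- bottle_a: Bystander: capped amber drink bottle, 77 mm across, 222 mm high, standing at the back; origin at the centre of its underside.
- bottle_b: Bystander: second such bottle, beside the first; origin at the centre of its underside.
- tape: Bystander: roll of tape lying flat, 98 x 96 x 25 mm; origin at the centre of its underside.
- cap_a: Bystander: black ribbed bottle cap, 33 mm across, 19 mm high, in front; origin at the centre of its underside.
- cap_b: Bystander: second such cap, farther back; origin at the centre of its underside.
- probe: Bystander: probe thermometer lying flat, 22 x 183 x 17 mm, near the front edge; origin at its middle, underside.
- pen: Bystander: marker pen lying, 17 x 135 x 16 mm, in front; origin at its middle, underside.
Not all that is in view belongs to the job. Several things have the shape of the keeper; the one meant has the colours described above.

How it is judged:
By the outcome, as a careful person would: the job done as asked, in the order asked, and still so for the second after the job is handed in, with the robot touching nothing.
It also fails if it takes over 72 s, if anything falls off the work surface, if the arm or the gripper's body presses on something with over 40 N, if the wrist force passes 120 N, or if a joint passes its speed limit or range.

## Working session

There is one attempt and no reset: what is moved stays moved. The work goes in short steps, Python scripts to look and compute and a tool call to move; the robot and the scene stay as the last step left them, time stands still between calls to the robot, and variables do not carry over. Pictures are saved under pics/ and viewed, and the job is handed in when it is done.

Besides the shell and the picture viewer there is one more tool, called after "Request:" as name(argument=value, ...), one argument or row to a line, values as JSON. apply_moves: Moves the arm, as the interface text tells. Its arguments: {"type":"object","properties":{"targets":{"type":"array"},"grip_force":{"type":"number"}},"required":["targets"]}

```bash
ls; mkdir -p pics; python3 - <<'E'
from cell import arm, eyes
import cv2
s=arm.observe(); print(s)
for n in ["scene","top","wrist"]:
    im=eyes.get_image(n); cv2.imwrite(f"pics/{n}0.png",im[:,:,::-1])
    print(n,eyes.camera_params(n))
print(arm.pinch_z)
E
```

```text
pics
{'clock': 0.0, 'joints': array([ 1.20437663,  0.43523674,  0.0249806 ,  1.57408713, -0.01159342,
        1.13394908, -0.07513248]), 'dq': array([-3.79141611e-04, -8.98084453e-04,  2.75849723e-05,  1.05398190e-03,
       -7.68237596e-04, -3.83859217e-04, -9.47957347e-04]), 'joint_efforts': array([-5.19195055e-04, -6.67844582e+01,  9.85142179e-01, -3.14466512e+01,
       -6.04572985e-02,  4.30284650e-02,  1.69431360e-04]), 'position': array([ 0.16279336, -0.6029193 ,  0.22594034]), 'ee_rot': array([-3.11283981e+00, -4.12844134e-01,  5.48235151e-04]), 'force': array([0.3991291 , 0.26629549, 0.65287848]), 'ft_torque': array([ 0.0063059 , -0.00833323,  0.04551664]), 'width': 0.9997015149205105}
scene {'camera_matrix': array([[603.93603837,   0.        , 320.56083855],
       [  0.        , 603.93603837, 236.84226995],
       [  0.        ,   0.        ,   1.        ]]), 'xyz': array([-0.24882455, -1.25638382,  0.95946607]), 'attitude': array([-2.09264848,  0.65262031, -0.37624451])}
top {'camera_matrix': array([[475.05146531,   0.        , 317.68958978],
       [  0.        , 475.05146531, 239.12745764],
       [  0.        ,   0.        ,   1.        ]]), 'xyz': array([ 0.3274236 , -0.21057541,  1.08279673]), 'attitude': array([-2.10765652,  2.10827479, -0.23619156])}
wrist {'camera_matrix': array([[401.71900164,   0.        , 318.83725557],
       [  0.        , 401.71900164, 238.31585574],
       [  0.        ,   0.        ,   1.        ]]), 'hand_eye': array([[ 2.80328113e-04, -9.58322179e-01, -2.85689555e-01,
         7.74179124e-02],
       [ 9.99999607e-01,  2.83310646e-05,  8.86198711e-04,
        -2.16053913e-04],
       [-8.41169991e-04, -2.85689691e-01,  9.58321811e-01,
        -1.57932659e-01],
       [ 0.00000000e+00,  0.00000000e+00,  0.00000000e+00,
         1.00000000e+00]])}
0.0188
```

View pics/scene0.png

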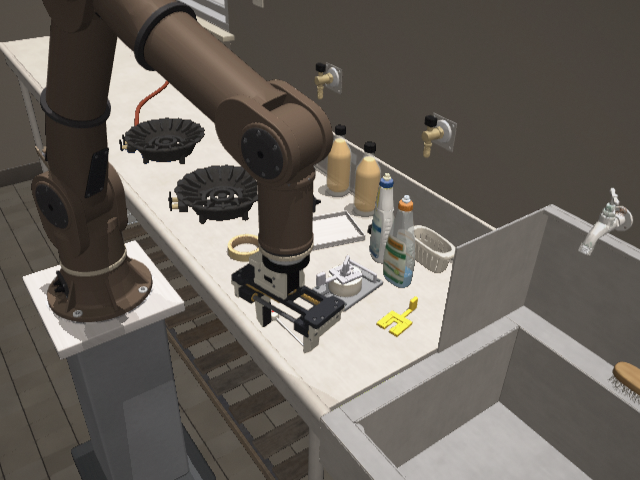

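View pics/top0.png

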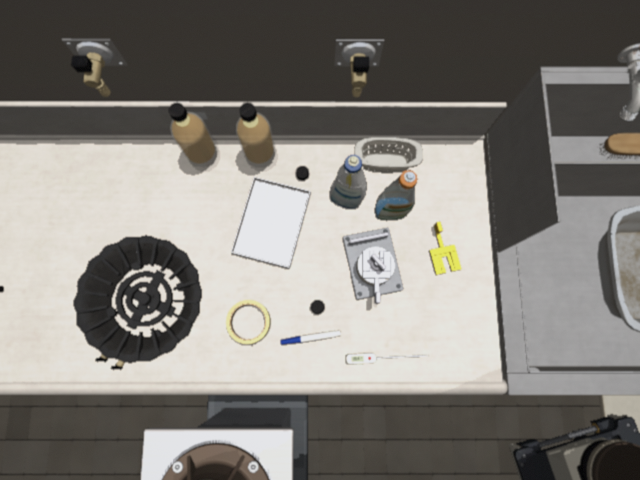

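View pics/wrist0.png

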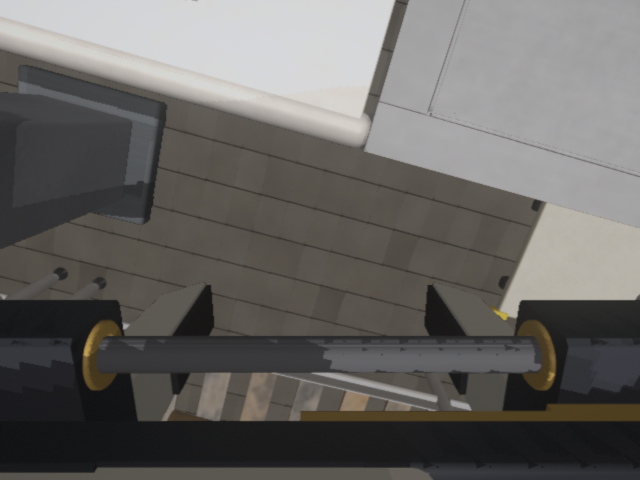

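The top view shows the unwinder at about (375,263), the dish at (271,223) and a yellow decoy keeper at (445,250). The steel keeper is on the roll, with its grip toward (376,297). I'll take an enlarged crop next.

```bash
python3 - <<'E'
import cv2
im=cv2.imread("pics/top0.png")
cv2.imwrite("pics/top0c.png",cv2.resize(im[220:310,330:430],None,fx=6.6,fy=6.6,interpolation=cv2.INTER_CUBIC)[:600,:])
cv2.imwrite("pics/top0d.png",cv2.resize(im[170:275,225:345],None,fx=5.5,fy=5.5,interpolation=cv2.INTER_CUBIC))
im=cv2.imread("pics/scene0.png")
cv2.imwrite("pics/scene0c.png",cv2.resize(im[240:340,300:430],None,fx=6,fy=6,interpolation=cv2.INTER_CUBIC))
E
```

```text
(no output)
```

View pics/top0c.png

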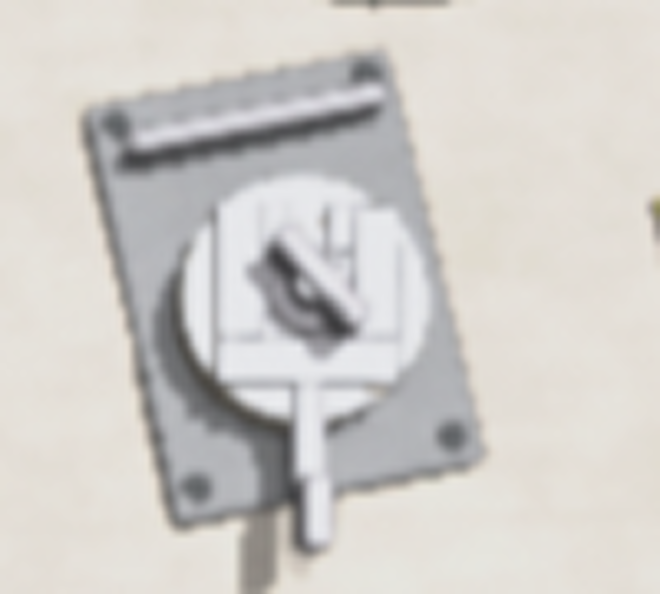

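View pics/top0d.png

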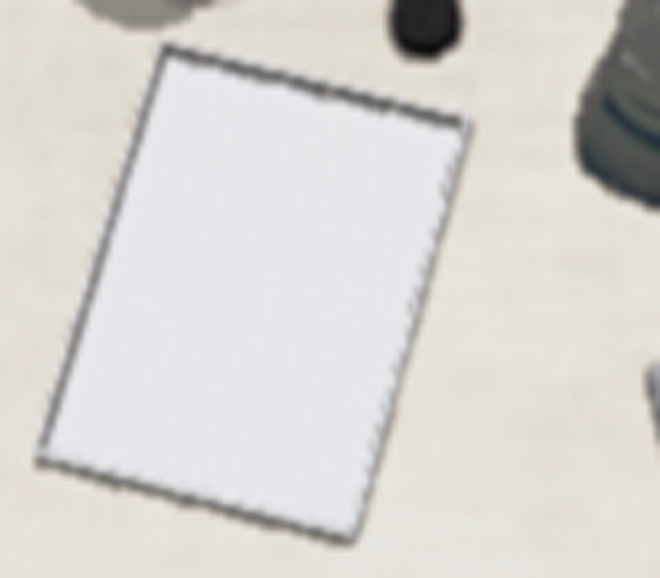

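View pics/scene0c.png

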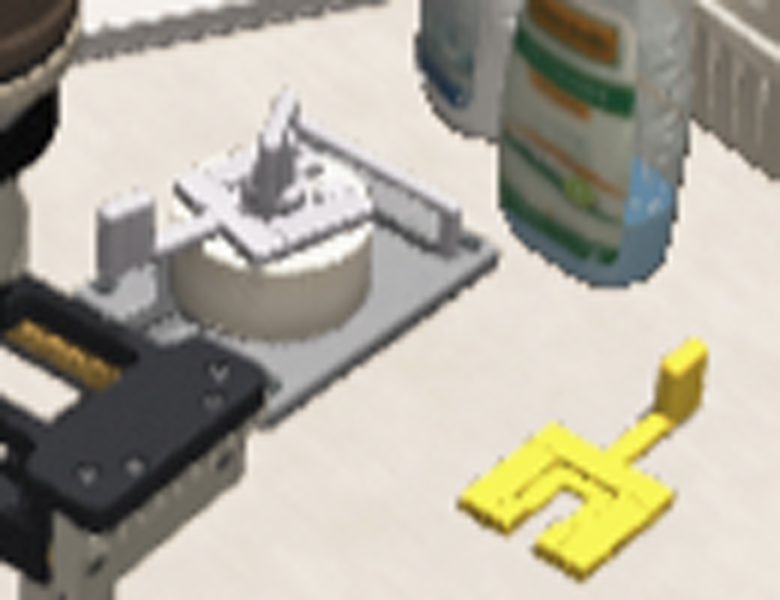

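```bash
cat > h.py <<'E'
import numpy as np, cv2
from scipy.spatial.transform import Rotation as R
from cell import arm, eyes
def cam(name,s=None):
    p=eyes.camera_params(name); K=p["camera_matrix"]
    if name=="wrist":
        s=s or arm.observe(); H=np.array(p["hand_eye"]); Rt=R.from_rotvec(s["ee_rot"]).as_matrix()
        return K,Rt@H[:3,:3],Rt@H[:3,3]+s["position"]
    return K,R.from_rotvec(p["attitude"]).as_matrix(),np.array(p["xyz"])
def onz(c,px,z):
    K,Rm,t=c; px=np.atleast_2d(px).astype(float)
    d=np.c_[px,np.ones(len(px))]@np.linalg.inv(K).T@Rm.T
    return t+d*((z-t[2])/d[:,2])[:,None]
def proj(c,P):
    K,Rm,t=c; q=(np.atleast_2d(P)-t)@Rm@K.T; return q[:,:2]/q[:,2:]
def crop(px,x0,y0,f): return (np.array(px)+.5)/f-.5+[x0,y0]
E
python3 - <<'E'
from h import *
np.set_printoptions(precision=4,suppress=True)
c=cam("top")
b=onz(c,crop([(88,105),(383,52),(483,457),(175,525)],330,220,6.6),.012); print("base",b)
print("len",np.linalg.norm(b-np.roll(b,-1,0),axis=1))
d=onz(c,crop([(163,45),(468,122),(355,542),(38,462)],225,170,5.5),.018); print("dish",d,d.mean(0)); print(np.linalg.norm(d-np.roll(d,-1,0),axis=1))
x=(b[0]+b[1]-b[2]-b[3]);x/=np.linalg.norm(x); print("xdir",x,np.degrees(np.arctan2(x[1],x[0])))
sp=b.mean(0)-x*.012; print("spindle",sp)
x=(d[0]+d[1]-d[2]-d[3]);print("dish yaw",np.degrees(np.arctan2(x[1],x[0])))
w=onz(c,crop([(283,238),(360,315)],330,220,6.6),.097);print("wing",w,w.mean(0))
g=onz(c,crop([(318,478),(318,548)],330,220,6.6),.084);print("grip",g)
E
```

```text
base [[ 0.5739 -0.274   0.012 ]
 [ 0.5931 -0.3781  0.012 ]
 [ 0.4504 -0.4077  0.012 ]
 [ 0.4272 -0.3018  0.012 ]]
len [0.1059 0.1458 0.1084 0.1493]
dish [[ 0.7124 -0.0658  0.018 ]
 [ 0.6778 -0.1969  0.018 ]
 [ 0.4966 -0.1509  0.018 ]
 [ 0.5301 -0.0192  0.018 ]] [ 0.6043 -0.1082  0.018 ]
[0.1356 0.187  0.1359 0.1881]
xdir [0.9809 0.1945 0.    ] 11.215084429442356
spindle [ 0.4994 -0.3427  0.012 ]
dish yaw -14.298828909230181
wing [[ 0.5107 -0.3308  0.097 ]
 [ 0.4858 -0.3547  0.097 ]] [ 0.4983 -0.3427  0.097 ]
grip [[ 0.4354 -0.3415  0.084 ]
 [ 0.4132 -0.3409  0.084 ]]
```

I read two keeper-shaped things in the top view. The steel one is on the roll at (376,270), grip at (378,298). A yellow one lies on the counter at (445,250), so the steel one is the target. I'll move up for a closer look with the wrist camera, staying on the robot's side of the spray bottles.

Request:
apply_moves(
  targets=[0,0.0975,-0.0525,-0.02,0,0,0.0975,-0.0525,-0.02,0,0,0.0975,-0.0525,-0.02,0,0,0.0975,-0.0525,-0.02,0,0,0.0975,-0.0525,-0.02,0,0,0.0975,-0.0525,-0.02,0,0,0.0975,-0.0525,-0.02,0,0,0.0975,-0.0525,-0.02,0,0,0,0,0,0,0,0,0,0,0],
)

```text
clock: 1.4
position: [0.4197, -0.3603, 0.2904]
ee_rot: [3.114, 0.413, -0.002]
force: [-0.1, -0.8, -0.1]
width: 0.998
```

```bash
python3 - <<'E'
from h import *
s=arm.observe(); print(s["clock"],s["joints"],s["position"],s["ee_rot"],s["force"])
im=eyes.get_image("wrist"); cv2.imwrite("pics/w1.png",im[:,:,::-1])
im=eyes.get_image("scene"); cv2.imwrite("pics/s1.png",im[:,:,::-1])
E
```

```text
1.4 [ 0.70043538  0.2776749  -0.11423611  1.6459675   0.03398262  1.22057578
 -0.7284184 ] [ 0.41973807 -0.36026369  0.29037919] [ 3.11433583e+00  4.12744108e-01 -1.54173035e-03] [-0.14836219 -0.83947592 -0.09344285]
```

View pics/w1.png

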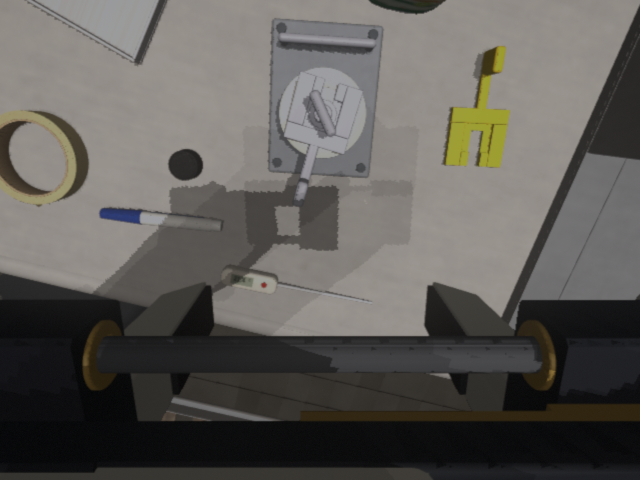

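View pics/s1.png

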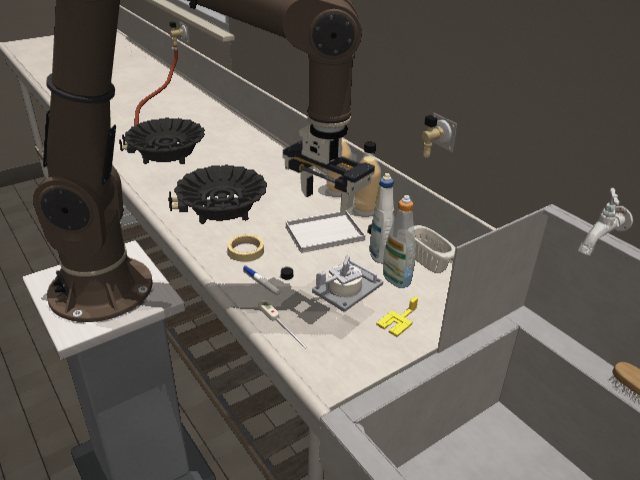

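```bash
python3 - <<'E'
import cv2
im=cv2.imread("pics/w1.png")
cv2.imwrite("pics/w1c.png",cv2.resize(im[10:210,260:400],None,fx=3,fy=3,interpolation=cv2.INTER_CUBIC))
cv2.imwrite("pics/w1n.png",cv2.resize(im[60:160,270:375],None,fx=6,fy=6,interpolation=cv2.INTER_CUBIC))
im=cv2.imread("pics/s1.png")
cv2.imwrite("pics/s1c.png",cv2.resize(im[165:310,300:470],None,fx=4,fy=4,interpolation=cv2.INTER_CUBIC))
im=cv2.imread("pics/top0.png")
cv2.imwrite("pics/top0b.png",cv2.resize(im[130:280,320:430],None,fx=4,fy=4,interpolation=cv2.INTER_CUBIC))
E
```

```text
(no output)
```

View pics/w1c.png

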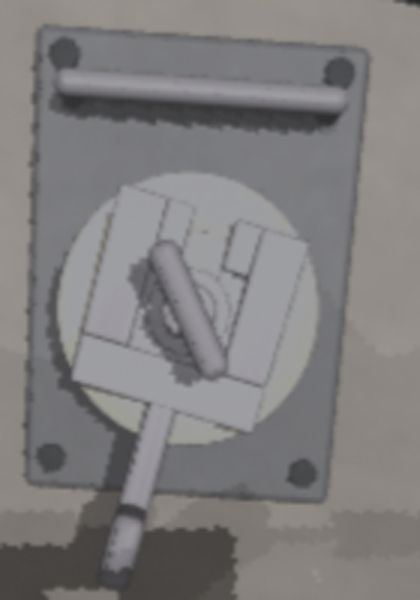

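View pics/w1n.png

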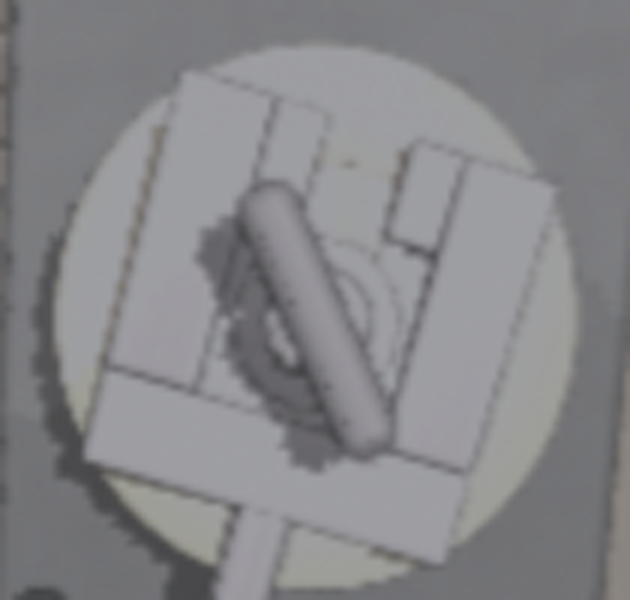

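View pics/s1c.png

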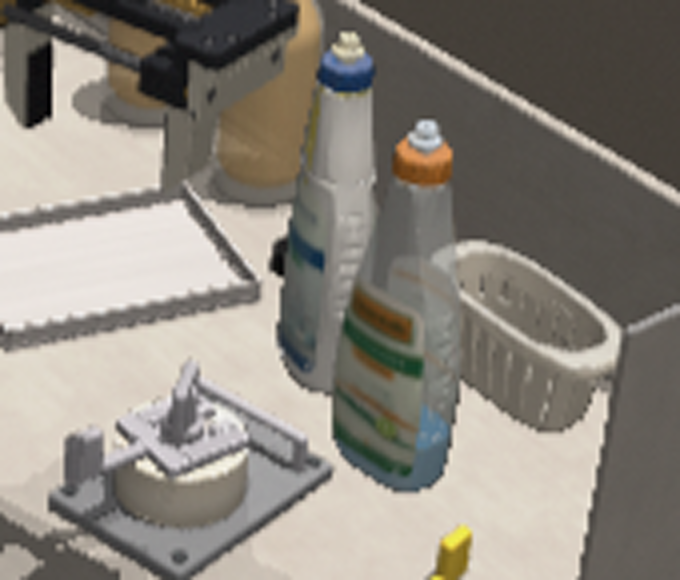

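View pics/top0b.png

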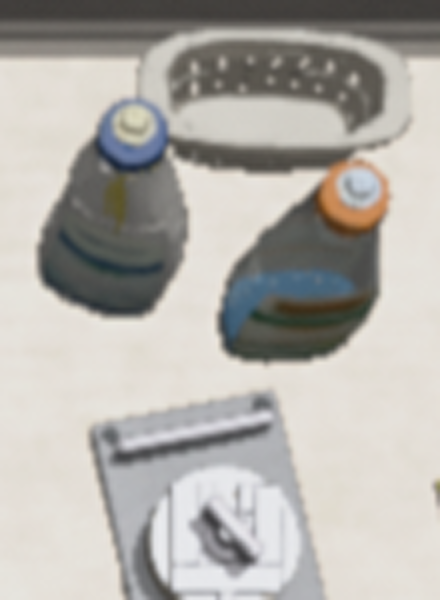

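```bash
python3 - <<'E'
from h import *
np.set_printoptions(precision=4,suppress=True)
T=cam("top");S=cam("scene");W=cam("wrist")
def tri(a,b):
    P=[c[0]@np.c_[c[1].T,-c[1].T@c[2]] for c in(T,S)]
    X=cv2.triangulatePoints(P[0],P[1],np.array(a,float).reshape(2,1),np.array(b,float).reshape(2,1));return (X[:3]/X[3]).ravel()
print("orange cap",tri((320+358/4,130+185/4),(300+427/4,165+128/4)),"blue",tri((320+134/4,130+123/4),(300+348/4,165+45/4)))
print("orange base front",onz(T,[(320+225/4,130+330/4),(320+285/4,130+361/4),(320+350/4,130+350/4)],0))
def cr(p): return crop(p,260,10,3)
b=onz(W,cr([(38,25),(368,50),(327,500),(26,486)]),.012);print(b,np.linalg.norm(b-np.roll(b,-1,0),axis=1))
x=(b[0]+b[1]-b[2]-b[3]);x/=np.linalg.norm(x);print("yaw",np.degrees(np.arctan2(x[1],x[0])),"sp",b.mean(0)-x*.012)
def cn(p): return crop(p,270,60,6)
w=onz(W,cn([(270,183),(365,455)]),.0975);print("wing",w,w.mean(0),np.linalg.norm(w[0]-w[1]))
v=w[0]-w[1];print("wing ang",np.degrees(np.arctan2(v[1],v[0])))
k=onz(W,cn([(185,72),(553,187),(445,560),(88,460)]),.058);print("plate",k,k.mean(0),np.linalg.norm(k-np.roll(k,-1,0),axis=1))
x=(k[0]+k[1]-k[2]-k[3]);print("keeper yaw",np.degrees(np.arctan2(x[1],x[0])))
r=onz(W,cn([(53,300),(580,300),(320,43),(320,590)]),.05);print("roll",r[:2].mean(0),r[2:].mean(0))
g=onz(W,cr([(128,512),(114,580)]),.084);print("grip top",g,g.mean(0))
E
```

```text
orange cap [ 0.6343 -0.3861  0.2472] blue [ 0.6639 -0.2819  0.2462]
orange base front [[ 0.6325 -0.3543  0.    ]
 [ 0.6136 -0.3891  0.    ]
 [ 0.6203 -0.4278  0.    ]]
[[ 0.5726 -0.2731  0.012 ]
 [ 0.5933 -0.3787  0.012 ]
 [ 0.4497 -0.4088  0.012 ]
 [ 0.4265 -0.3027  0.012 ]] [0.1077 0.1467 0.1086 0.1491]
yaw 11.628165171062173 sp [ 0.4988 -0.3432  0.012 ]
wing [[ 0.5145 -0.3318  0.0975]
 [ 0.4831 -0.354   0.0975]] [ 0.4988 -0.3429  0.0975] 0.038442123400761
wing ang 35.23517771150547
plate [[ 0.5286 -0.3145  0.058 ]
 [ 0.5274 -0.3726  0.058 ]
 [ 0.4695 -0.3721  0.058 ]
 [ 0.4698 -0.3137  0.058 ]] [ 0.4988 -0.3432  0.058 ] [0.0581 0.0578 0.0584 0.0588]
keeper yaw -0.6288290079031951
roll [ 0.5024 -0.3422  0.05  ] [ 0.4989 -0.3437  0.05  ]
grip top [[ 0.438  -0.3405  0.084 ]
 [ 0.4166 -0.3415  0.084 ]] [ 0.4273 -0.341   0.084 ]
```

Measured so far:
- **Spindle:** (0.499, -0.343), from both cameras, within 1 mm.
- **Wing:** about 38° in world.
- **Keeper:** yaw about -0.6°, grip near (0.425, -0.342).
- **Orange spray bottle:** about 12 cm from the spindle, so the gripper body (102 mm at its corner) clears it.

Next I move above the nut.

Request:
apply_moves(
  targets=[0.4,0.0675,0.0033,-0.02,0,0.4,0.0675,0.0033,0,0,0.4,0.0675,0.0033,0.03,0,0.4,0,0,0.09,-0.0852,0.4,0,0,0.09,-0.0852,0.4,0,0,0.09,-0.0852,0.4,0,0,0.03,0,0.4,0,0,0,0],
  grip_force=40,
)

```text
clock: 2.5
position: [0.4989, -0.3432, 0.1665]
ee_rot: [-2.971, -1.019, 0.001]
force: [-0.6, 0.1, 0.7]
width: 0.604
```

```bash
python3 - <<'E'
from h import *
s=arm.observe(); print(s["clock"],s["joints"],s["position"],s["ee_rot"],s["force"])
x=R.from_rotvec(s["ee_rot"]).as_matrix();print(np.degrees(np.arctan2(x[1,0],x[0,0])),x[:,2])
im=eyes.get_image("wrist"); cv2.imwrite("pics/w2.png",im[:,:,::-1])
E
```

```text
2.5 [ 0.66246293  0.47053646 -0.21173761  1.68173386  0.11347058  1.00243511
 -0.49804946] [ 0.49892984 -0.34324661  0.1665091 ] [-2.97093234e+00 -1.01920781e+00  1.37873160e-03] [-0.56818062  0.13744717  0.65379809]
37.870096271881074 [-1.05659171e-03  3.74408596e-04 -9.99999372e-01]
```

View pics/w2.png

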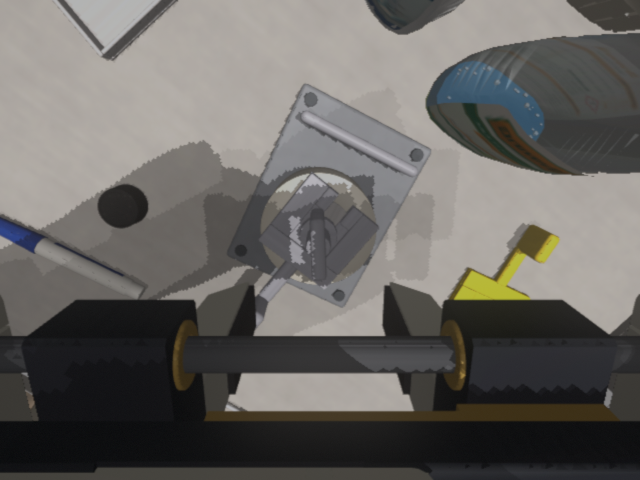

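The wing appears upright and centred at column 318, from row 210 to 282, so yaw and position agree. Joint 7 runs the other way from what I assumed. Turning half a turn from here would pass its range, so I flip the grasp by half a turn first.

Request:
apply_moves(
  targets=[0.4,0,0,0,-0.11,0.4,0,0,0,-0.11,0.4,0,0,0,-0.11,0.4,0,0,0,-0.11,0.4,0,0,0,-0.11,0.4,0,0,0,-0.11,0.4,0,0,0,-0.11,0.4,0,0,0,-0.11,0.4,0,0,0,-0.11,0.4,0,0,0,-0.11,0.4,0,0,0,-0.11,0.4,0,0,0,-0.11,0.4,0,0,0,-0.11,0.4,0,0,0,-0.11,0.4,0,0,0,-0.11,0.4,0,0,0,-0.11,0.4,0,0,0,-0.11,0.4,0,0,0,-0.11,0.4,0,0,0,-0.02,0.4,0,0,0,0],
)

```text
clock: 5.05
position: [0.4999, -0.3431, 0.1675]
ee_rot: [-1.019, 2.971, -0.002]
force: [-0.3, 0.6, -0.7]
width: 0.601
```

```bash
cat >> h.py <<'E'
def st():
    s=arm.observe(); x=R.from_rotvec(s["ee_rot"]).as_matrix()
    np.set_printoptions(precision=4,suppress=True)
    print("t",s["clock"],"q",s["joints"],"p",s["position"],"yaw",np.degrees(np.arctan2(x[1,0],x[0,0])).round(2),"z",x[:,2],"F",s["force"],"M",s["ft_torque"],"w",s["width"])
    return s
def shot(cam,fn,box=None,f=1):
    im=eyes.get_image(cam)[:,:,::-1]
    if box: im=im[box[1]:box[3],box[0]:box[2]]
    cv2.imwrite("pics/"+fn,cv2.resize(im,None,fx=f,fy=f,interpolation=cv2.INTER_CUBIC))
E
python3 - <<'E'
from h import *
st(); shot("wrist","w3.png")
E
```

```text
t 5.05 q [ 1.1288  0.6489 -0.9661  1.6402  0.5738  1.1608  2.2526] p [ 0.4999 -0.3431  0.1675] yaw -142.13 z [ 0.0007 -0.0009 -1.    ] F [-0.272   0.5821 -0.7169] M [ 0.1282 -0.1163  0.0118] w 0.6010568373718709
```

View pics/w3.png

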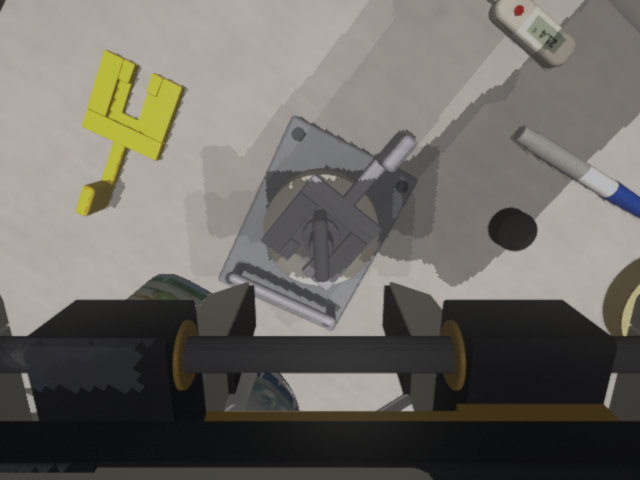

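The wing is centred at column 320 and upright, with the fingers clear of the keeper's grip at (385,165). Now I descend with a 1 mm correction and close.

Request:
apply_moves(
  targets=[0.4,0.0022,0.0018,0.06,0,0.4,0,0,0.06,0,0.4,0,0,0.06,0,0.4,0,0,0.04,0,0.4,0,0,0.023,0,0.4,0,0,0,0,0.4,0,0,0,0],
  grip_force=35,
)

```text
clock: 5.98
position: [0.499, -0.3427, 0.0703]
ee_rot: [-1.025, 2.969, -0.001]
force: [-0.4, 0.2, 0.3]
width: 0.598
```

```bash
python3 - <<'E'
from h import *
st(); shot("scene","s4.png",(290,200,430,320),5)
E
```

```text
t 5.975 q [ 1.0859  0.7478 -0.8922  1.7354  0.6816  0.998   2.17  ] p [ 0.499  -0.3427  0.0703] yaw -141.9 z [ 0.001  -0.0005 -1.    ] F [-0.3832  0.2413  0.3114] M [ 0.1385 -0.1055  0.0674] w 0.5975565842746109
```

View pics/s4.png

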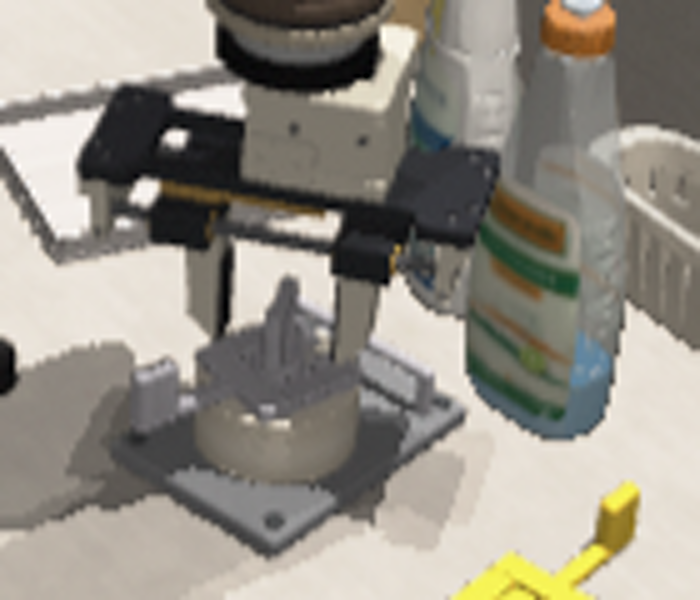

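The fingers straddle the wing, and the wing tip sits between the pads. Next I close.

Request:
apply_moves(
  targets=[1,0,0,0,0,1,0,0,0,0,1,0,0,0,0,1,0,0,0,0,1,0,0,0,0,1,0,0,0,0],
  grip_force=35,
)

```text
clock: 6.78
position: [0.4986, -0.3427, 0.0695]
ee_rot: [-1.026, 2.969, -0.001]
force: [0.8, -0.6, -1.1]
width: 0.097
```

```bash
python3 - <<'E'
from h import *
st()
E
```

```text
t 6.775 q [ 1.0858  0.7486 -0.8916  1.7361  0.6822  0.9974  2.1701] p [ 0.4986 -0.3427  0.0695] yaw -141.88 z [ 0.0003 -0.0003 -1.    ] F [ 0.8098 -0.6109 -1.1083] M [-0.1052 -0.2807  0.1473] w 0.09702514140527832
```

The opening is 8.9 mm, which matches the 9 mm wing. First a gentle test turn clockwise (9°).

Request:
apply_moves(
  targets=[1,0,0,-0.0005,0.05,1,0,0,-0.0005,0.05,1,0,0,0,0],
)

```text
clock: 7.15
position: [0.4985, -0.3426, 0.0698]
ee_rot: [-0.791, 3.04, -0.0]
force: [2.3, -0.5, -4.2]
width: 0.099
```

```bash
python3 - <<'E'
from h import *
st(); shot("wrist","w5.png")
E
```

```text
t 7.15 q [ 1.0665  0.7332 -0.8556  1.7376  0.6537  0.981   2.0357] p [ 0.4985 -0.3426  0.0698] yaw -150.85 z [ 0.0001 -0.0002 -1.    ] F [ 2.3471 -0.5031 -4.1633] M [-0.0487 -0.5522  0.0842] w 0.09888975214306112
```

View pics/w5.png

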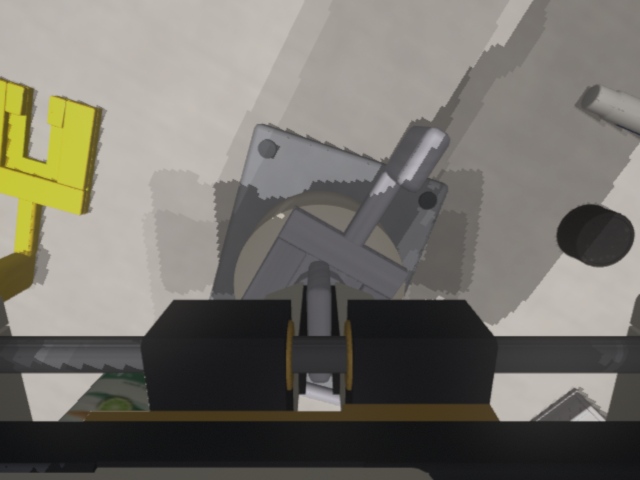

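The wing turned with the jaws and there is little resistance: moment 0.08 N m about z, force about 5 N. I continue clockwise, following the climb.

Request:
apply_moves(
  targets=[1,0,0,-0.0008,0.1,1,0,0,-0.0009,0.1,1,0,0,-0.0009,0.1,1,0,0,-0.0009,0.1,1,0,0,-0.0009,0.1,1,0,0,-0.0009,0.1,1,0,0,-0.0009,0.1,1,0,0,-0.0009,0.1,1,0,0,-0.0009,0.1],
)

```text
clock: 8.32
position: [0.4988, -0.3414, 0.0729]
ee_rot: [-1.377, -2.823, -0.002]
force: [0.6, 2.0, -2.6]
width: 0.098
```

```bash
python3 - <<'E'
from h import *
st()
E
```

```text
t 8.325 q [ 0.8615  0.6232 -0.5142  1.7534  0.3844  0.867   0.8384] p [ 0.4988 -0.3414  0.0729] yaw 128.0 z [ 0.0001  0.0013 -1.    ] F [ 0.6432  1.9903 -2.5973] M [ 0.4238 -0.4905  0.2106] w 0.09755243293943956
```

Request:
apply_moves(
  targets=[1,0,0,-0.0009,0.1,1,0,0,-0.0009,0.1,1,0,0,-0.0009,0.1,1,0,0,-0.0009,0.1,1,0,0,-0.0009,0.1,1,0,0,-0.0009,0.1,1,0,0,-0.0009,0.1,1,0,0,-0.0009,0.1,1,0,0,-0.0009,0.1,1,0,0,-0.0009,0.1,1,0,0,0,0,1,0,0,0,0],
)

```text
clock: 9.82
position: [0.5, -0.3417, 0.077]
ee_rot: [2.966, 1.035, 0.003]
force: [5.3, 0.7, -2.9]
width: 0.096
```

```bash
python3 - <<'E'
from h import *
st(); shot("scene","s6.png",(290,200,430,320),5)
E
```

```text
t 9.825 q [ 0.5873  0.5627 -0.1083  1.7747  0.0781  0.8067 -0.4578] p [ 0.5    -0.3417  0.077 ] yaw 38.47 z [ 0.0021  0.0005 -1.    ] F [ 5.3161  0.7499 -2.8517] M [ 0.265  -1.2827 -0.1207] w 0.0963773438419097
```

View pics/s6.png

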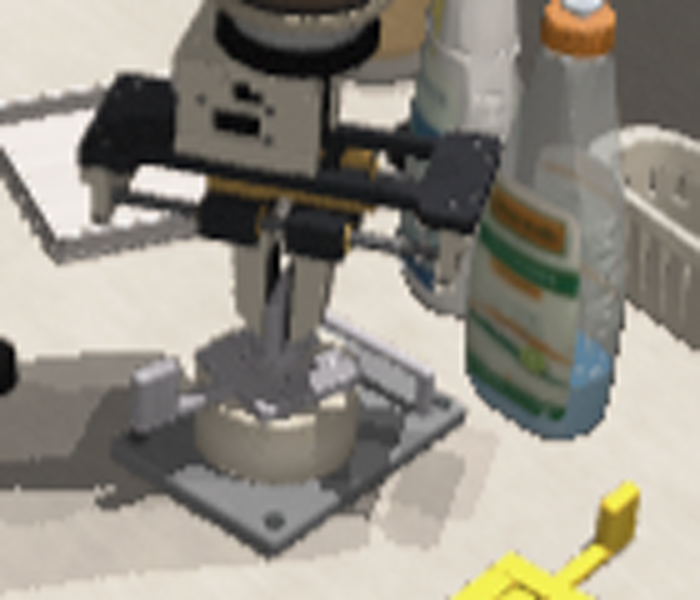

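The nut has turned 180° (yaw -141.9 to 38.5) and risen 7.5 mm. I release and go up.

Request:
apply_moves(
  targets=[0.6,0,0,0,0,0.6,0,0,0,0,0.6,0,0,0,0,0.6,0,0,-0.08,0,0.6,0,0,-0.1,0,0.6,0,0,-0.1,0,0.6,-0.1,0,-0.02,0,0.6,-0.1,0,0,0.1,0.6,0,0,0,0.11,0.6,0,0,0,0.11,0.6,0,0,0,0.114,0.6,0,0,0,0,0.6,0,0,0,0],
)

```text
clock: 11.5
position: [0.4354, -0.3919, 0.1967]
ee_rot: [3.142, -0.019, -0.0]
force: [-0.5, 0.4, -0.4]
width: 0.399
```

```bash
python3 - <<'E'
from h import *
st(); shot("wrist","w7.png")
E
```

```text
t 11.5 q [ 0.6024  0.3968  0.0538  1.714  -0.024   1.0317 -0.9185] p [ 0.4354 -0.3919  0.1967] yaw -0.7 z [-0.0003 -0.     -1.    ] F [-0.5095  0.441  -0.4006] M [0.0038 0.0174 0.0262] w 0.39942968617427427
```

View pics/w7.png

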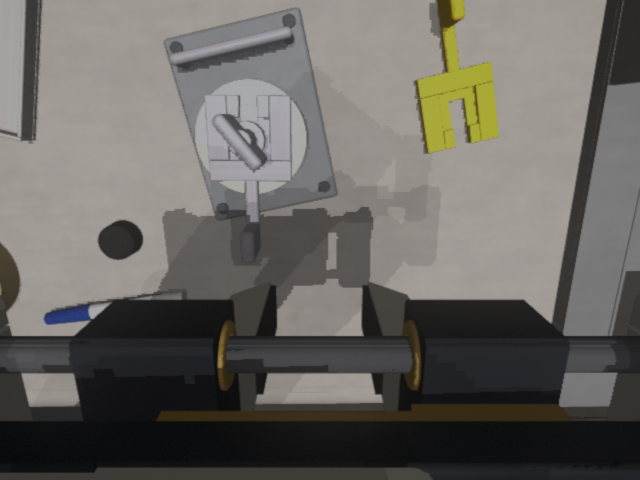

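```bash
python3 - <<'E'
import cv2
im=cv2.imread("pics/w7.png")
cv2.imwrite("pics/w7c.png",cv2.resize(im[80:275,190:310],None,fx=3,fy=3,interpolation=cv2.INTER_CUBIC))
E
```

```text
(no output)
```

View pics/w7c.png

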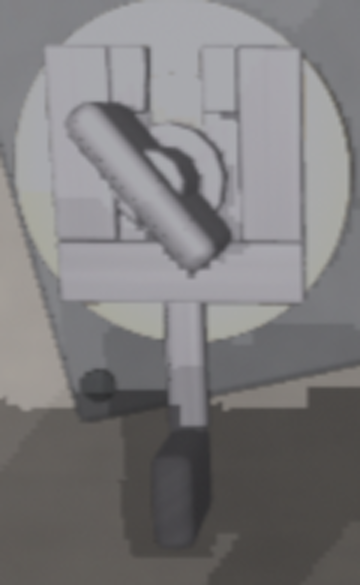

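```bash
python3 - <<'E'
from h import *
np.set_printoptions(precision=4,suppress=True)
W=cam("wrist")
f=lambda p:crop(p,190,80,3)
k=onz(W,f([(46,47),(300,47),(302,300),(62,300)]),.058);print(k,k.mean(0))
g=onz(W,f([(153,460),(190,460),(155,540),(190,540)]),.084);print(g,g.mean(0))
print(proj(W,[(.4248,-.342,.084),(.4988,-.343,.097)]), f([(172,502),(150,185)]))
w=onz(W,f([(88,108),(203,262)]),.104);v=w[0]-w[1];print(w.mean(0),np.linalg.norm(v),np.degrees(np.arctan2(v[1],v[0])))
E
```

```text
[[ 0.5293 -0.3138  0.058 ]
 [ 0.5286 -0.3728  0.058 ]
 [ 0.4699 -0.3713  0.058 ]
 [ 0.4706 -0.3123  0.058 ]] [ 0.4996 -0.3425  0.058 ]
[[ 0.4367 -0.3372  0.084 ]
 [ 0.4366 -0.3458  0.084 ]
 [ 0.417  -0.3363  0.084 ]
 [ 0.4169 -0.3446  0.084 ]] [ 0.4268 -0.341   0.084 ]
[[248.5997 249.1342]
 [239.3116 143.0291]] [[247.     247.    ]
 [239.6667 141.3333]]
[ 0.4999 -0.3439  0.104 ] 0.03721866770021341 34.63442258794132
```

The keeper has not moved: grip centre (0.425, -0.341), matching the 74 mm offset. Now I straddle the grip.

Request:
apply_moves(
  targets=[0.6,-0.013,-0.0635,0,0,0.6,-0.013,-0.0635,0,0,0.6,0,0,0.1,0,0.6,0,0,0.1,0,0.6,0,0,0.09,0,0.6,0,0,0.04,0,0.6,0,0,0.021,0,0.6,0,0,0,0],
)

```text
clock: 12.55
position: [0.4263, -0.3412, 0.0567]
ee_rot: [3.141, -0.025, 0.001]
force: [0.2, 0.2, 0.1]
width: 0.399
```

```bash
python3 - <<'E'
from h import *
st(); shot("wrist","w8.png"); shot("scene","s8.png",(290,200,430,320),5)
E
```

```text
t 12.55 q [ 0.5574  0.5109  0.027   1.9475 -0.0209  0.683  -0.9897] p [ 0.4263 -0.3412  0.0567] yaw -0.92 z [ 0.0004 -0.0003 -1.    ] F [0.1725 0.1937 0.1481] M [ 0.0425 -0.0458 -0.0083] w 0.39875908691036455
```

View pics/w8.png

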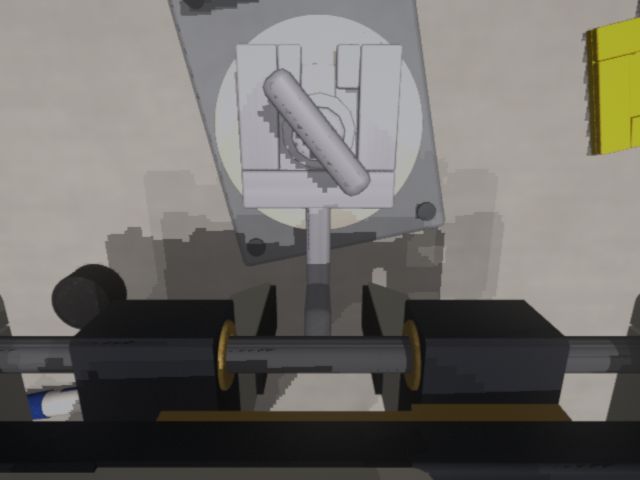

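View pics/s8.png

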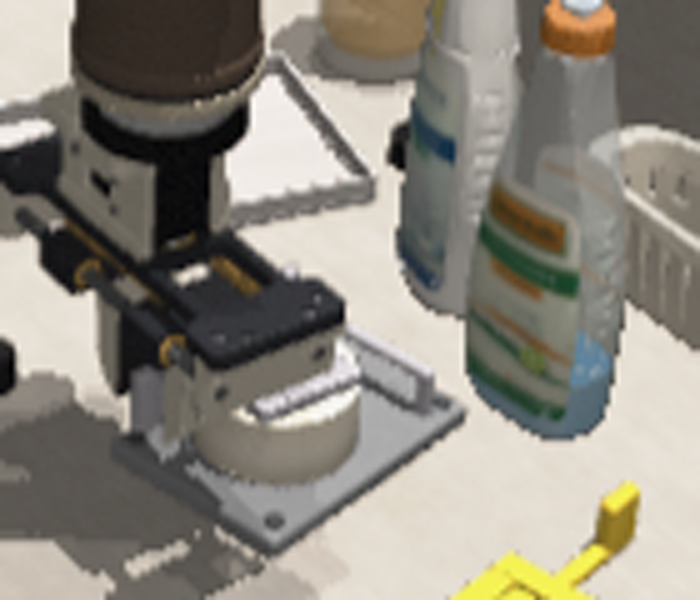

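The grip and neck are centred between the fingers at column 318 and aligned, so I close.

Request:
apply_moves(
  targets=[1,0,0,0,0,1,0,0,0,0,1,0,0,0,0,1,0,0,0,0,1,0,0,-0.003,0,1,0,0,0,0],
  grip_force=40,
)

```text
clock: 13.4
position: [0.4259, -0.3409, 0.0575]
ee_rot: [-3.141, 0.026, 0.0]
force: [-0.1, -0.5, -1.2]
width: 0.103
```

```bash
python3 - <<'E'
from h import *
st()
E
```

```text
t 13.4 q [ 0.5571  0.5094  0.0272  1.9476 -0.0209  0.6851 -0.9902] p [ 0.4259 -0.3409  0.0575] yaw -0.94 z [-0.0002  0.0001 -1.    ] F [-0.0688 -0.462  -1.1574] M [-0.0082  0.0441 -0.0486] w 0.10340582265564796
```

The opening is 9.5 mm and Fz is -1.2 N, so the plate's weight is carried at about 1 mm lift. I draw it slowly in -x.

Request:
apply_moves(
  targets=[1,-0.0125,0,0,0,1,-0.02,0,0,0,1,-0.02,0,0,0],
)

```text
clock: 13.78
position: [0.404, -0.3406, 0.0575]
ee_rot: [-3.141, 0.026, 0.001]
force: [0.3, -0.1, -0.5]
width: 0.105
```

```bash
python3 - <<'E'
from h import *
st(); shot("wrist","w9.png")
E
```

```text
t 13.775 q [ 0.5798  0.4887  0.0261  1.989  -0.0196  0.6645 -0.9693] p [ 0.404  -0.3406  0.0575] yaw -0.96 z [-0.0004  0.0001 -1.    ] F [ 0.3369 -0.1099 -0.5358] M [0.0213 0.0563 0.0002] w 0.10536363325436636
```

View pics/w9.png

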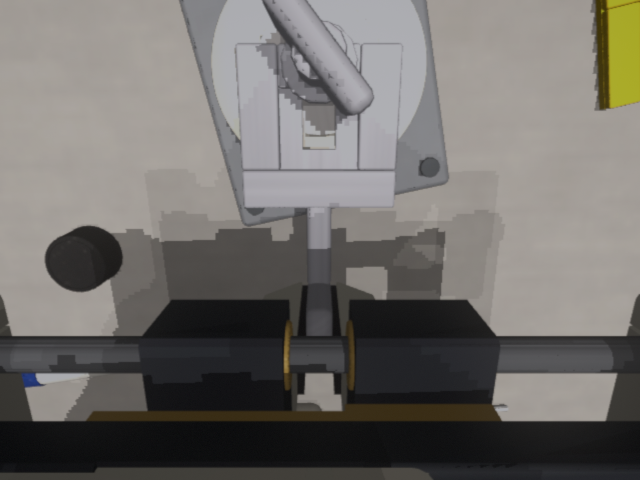

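The plate slides freely, straight with the jaws, and the nut stays put. I draw it fully out.

Request:
apply_moves(
  targets=[1,-0.025,0,0,0,1,-0.03,0,0,0,1,-0.03,0,0,0,1,-0.03,0,0,0,1,-0.03,0,0,0,1,-0.01,0,0,0,1,0,0,0,0],
)

```text
clock: 14.7
position: [0.3429, -0.3397, 0.0576]
ee_rot: [3.141, -0.027, 0.0]
force: [-0.7, -1.0, -0.7]
width: 0.107
```

```bash
python3 - <<'E'
from h import *
st(); shot("wrist","w10.png")
E
```

```text
t 14.7 q [ 0.6526  0.4329  0.0226  2.0983 -0.0166  0.6103 -0.901 ] p [ 0.3429 -0.3397  0.0576] yaw -0.97 z [ 0.0002 -0.0001 -1.    ] F [-0.749  -1.0335 -0.6661] M [ 0.0178  0.0163 -0.0294] w 0.106572637569897
```

View pics/w10.png

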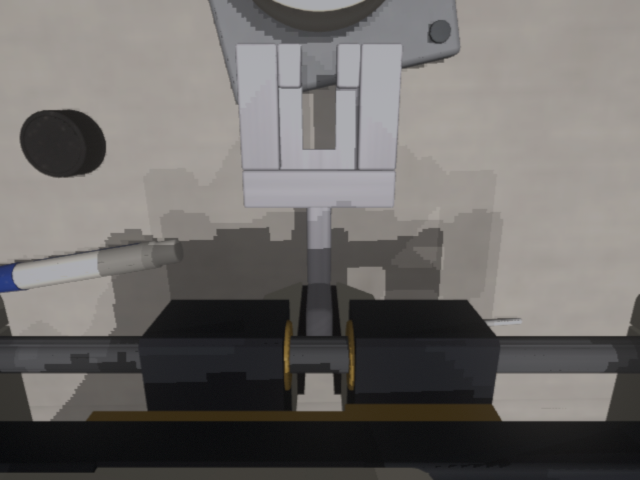

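The keeper is fully out, held level, with its slot open toward the roll (plate corners near (240,45) and (398,205)). I lift, then carry it toward the dish.

Request:
apply_moves(
  targets=[1,0,0,-0.06,0,1,0,0,-0.1,0,1,0.01,-0.06,-0.04,0,1,0.04,-0.065,0,0,1,0.04,-0.065,0,0,1,0.04,-0.065,0,0,1,0.04,-0.065,0,0,1,0.04,-0.065,0,0,1,0.04,-0.065,0,0,1,0.04,-0.065,0,0,1,0.04,-0.065,0,0,1,0.035,-0.04,0,0.074,1,0,0,0,0.074,1,0,0,0,0,1,0,0,0,0],
)

```text
clock: 16.62
position: [0.4931, -0.0941, 0.1375]
ee_rot: [3.118, -0.386, -0.0]
force: [0.1, -0.0, -1.3]
width: 0.104
```

```bash
python3 - <<'E'
from h import *
st(); shot("wrist","w11.png"); shot("top","t11.png")
E
```

```text
t 16.625 q [ 0.102   0.339  -0.0254  1.9768  0.0116  0.826  -1.7471] p [ 0.4931 -0.0941  0.1375] yaw -14.12 z [-0.     -0.0001 -1.    ] F [ 0.1401 -0.0184 -1.3012] M [ 0.0354  0.0976 -0.0241] w 0.10374707994384481
```

View pics/w11.png

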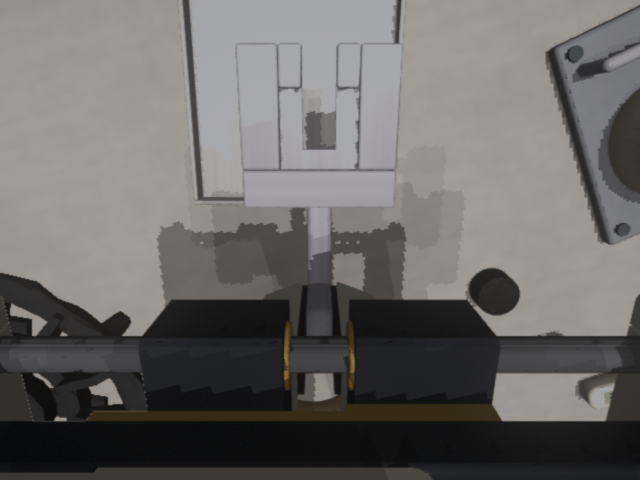

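View pics/t11.png

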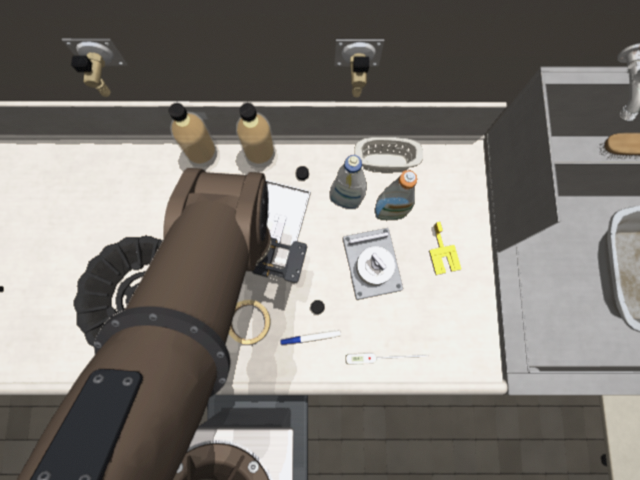

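```bash
python3 - <<'E'
from h import *
np.set_printoptions(precision=4,suppress=True)
W=cam("wrist")
c=np.array([.6043,-.1082,.018]);a=np.radians(-14.3);x=np.array([np.cos(a),np.sin(a),0]);y=np.array([-x[1],x[0],0])
print(proj(W,[c-.095*x+.07*y, c+.0*x+.07*y, c-.0*x-.07*y]))
p=onz(W,[(181,0),(196,203),(404,0)],.018);print(p,[( (q-c)@x,(q-c)@y) for q in p])
k=onz(W,[(237,44),(401,44),(393,206),(245,206)],.1375-.0067+.008)
s=arm.observe();print([((q-s["position"])@x,(q-s["position"])@y) for q in k])
t=c-.046*x; print("target grip",t, "shift in tool:",(t-s["position"])@x,-(t-s["position"])@y)
E
```

```text
[[199.7622 208.6993]
 [187.4715  62.7488]
 [407.0042  63.2649]]
[[ 0.6561 -0.0484  0.018 ]
 [ 0.5341 -0.0157  0.018 ]
 [ 0.6227 -0.1808  0.018 ]] [(np.float64(0.03547350322398074), np.float64(0.0707268598012592)), (np.float64(-0.09091905328278535), np.float64(0.07230403292558654)), (np.float64(0.035782061444000195), np.float64(-0.06584338606315501))]
[(np.float64(0.10270822872159734), np.float64(0.02943242732440108)), (np.float64(0.10283646211652421), np.float64(-0.028897624190009318)), (np.float64(0.04411790618491476), np.float64(-0.029267308339474944)), (np.float64(0.044003775301783246), np.float64(0.029543404333792316))]
target grip [ 0.5597 -0.0968  0.018 ] shift in tool: 0.06532999751720348 -0.014015087032345401
```

The measured dish edges agree with the first fix within 3 mm. I move over the centre and lower.

Request:
apply_moves(
  targets=[1,0.06,-0.014,0,0,1,0.06,-0.014,0,0,1,0.05,-0.013,0,0,1,0,0,0.06,0,1,0,0,0.08,0,1,0,0,0.07,0,1,0,0,0.05,0,1,0,0,0.03,0,1,0,0,0.015,0,1,0,0,0,0],
)

```text
clock: 17.98
position: [0.5631, -0.095, 0.0156]
ee_rot: [3.117, -0.39, 0.0]
force: [-0.7, 0.3, -0.9]
width: 0.106
```

```bash
python3 - <<'E'
from h import *
st(); shot("wrist","w12.png")
E
```

```text
t 17.975 q [ 0.0877  0.6033 -0.0199  1.9063  0.0191  0.6321 -1.7638] p [ 0.5631 -0.095   0.0156] yaw -14.26 z [ 0.0001 -0.     -1.    ] F [-0.6719  0.2787 -0.9104] M [0.0404 0.0563 0.0249] w 0.10633473368027054
```

View pics/w12.png

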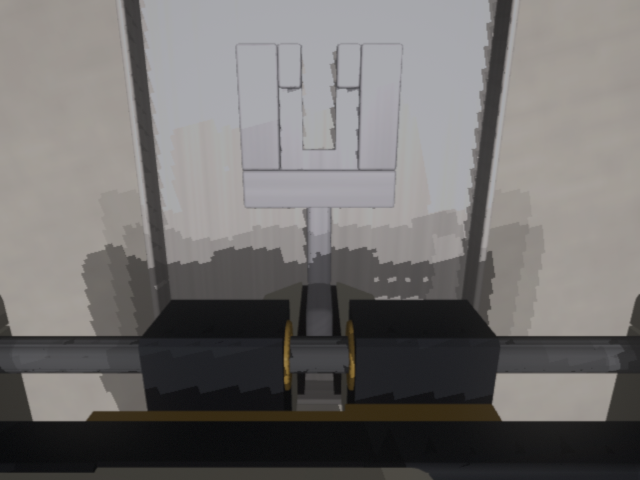

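The keeper is central in the dish, with even margins left and right. Now the last few millimetres.

Request:
apply_moves(
  targets=[1,0,0,0.006,0,1,0,0,0.005,0,1,0,0,0.002,0,1,0,0,0,0],
)

```text
clock: 18.52
position: [0.563, -0.0949, 0.0103]
ee_rot: [3.117, -0.39, -0.0]
force: [-0.0, 0.6, -1.3]
width: 0.108
```

```bash
python3 - <<'E'
from h import *
st()
E
```

```text
t 18.525 q [ 0.0874  0.6114 -0.0197  1.9091  0.0196  0.6213 -1.7644] p [ 0.563  -0.0949  0.0103] yaw -14.26 z [-0.0001 -0.0001 -1.    ] F [-0.0014  0.5508 -1.2736] M [ 0.0304  0.0596 -0.0197] w 0.10832429799912363
```

Request:
apply_moves(
  targets=[1,0,0,0.0015,0,1,0,0,0.001,0,1,0,0,0,0],
)

```text
clock: 18.9
position: [0.563, -0.0949, 0.0096]
ee_rot: [3.117, -0.39, 0.0]
force: [-1.9, 0.1, 4.8]
width: 0.106
```

```bash
python3 - <<'E'
from h import *
st()
E
```

```text
t 18.9 q [ 0.0874  0.6125 -0.0197  1.9095  0.0196  0.6196 -1.7644] p [ 0.563  -0.0949  0.0096] yaw -14.27 z [ 0.0001 -0.     -1.    ] F [-1.8979  0.1111  4.7514] M [ 0.0727  0.3404 -0.0144] w 0.10556767278585871
```

Contact at +4.8 N. I release, opening only partly so the finger backs stay clear of the walls, and rise.

Request:
apply_moves(
  targets=[0.7,0,0,0,0,0.7,0,0,0,0,0.7,0,0,0,0,0.7,0,0,-0.03,0,0.7,0,0,-0.07,0,0.7,0,0,-0.1,0,0.7,0,0,-0.1,0,0.7,-0.1,0,-0.1,0,0.7,-0.12,0,-0.05,0,0.7,-0.12,0,0,0,0.7,0,0,0,0,0.7,0,0,0,0],
)

```text
clock: 20.4
position: [0.432, -0.0615, 0.1902]
ee_rot: [-3.117, 0.39, -0.003]
force: [1.0, -0.8, 0.8]
width: 0.297
```

```bash
python3 - <<'E'
from h import *
st(); shot("wrist","w13.png"); shot("top","t13.png"); shot("scene","s13.png",(220,150,480,345),3)
E
```

```text
t 20.4 q [ 0.0563  0.1708 -0.043   2.0562  0.0095  0.9128 -1.8116] p [ 0.432  -0.0615  0.1902] yaw -14.26 z [ 0.002  -0.0002 -1.    ] F [ 0.9689 -0.8397  0.8217] M [ 0.0553  0.0618 -0.0233] w 0.2968518552798238
```

View pics/w13.png

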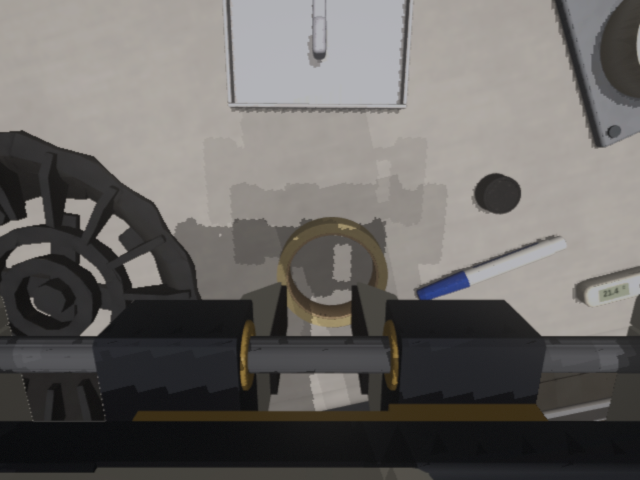

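View pics/t13.png

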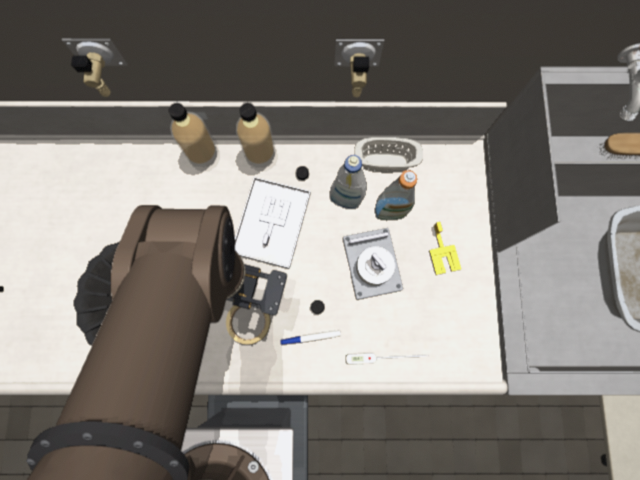

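View pics/s13.png

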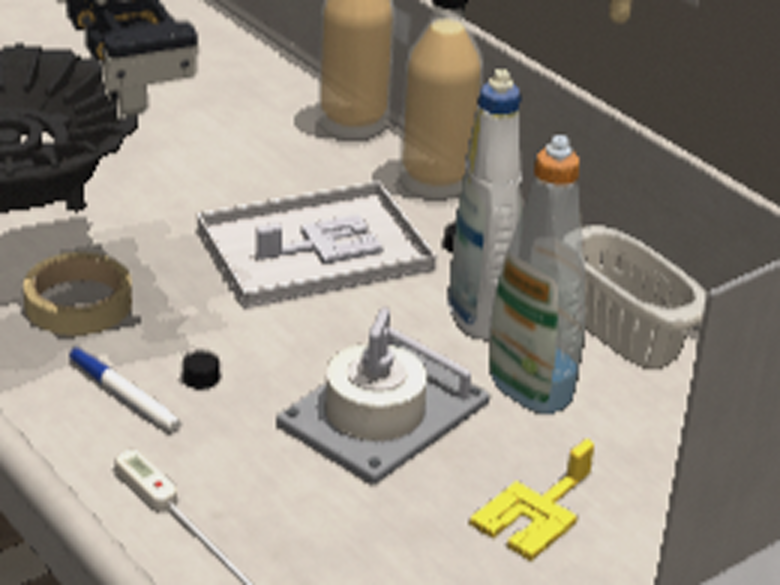

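The keeper lies flat in the dish, centred near (272,217) in the top view, grip upright. The nut stands on the spindle with nothing under it. Caps (302,173) and (317,307), tape, pen, probe, amber bottles and the yellow part are at their starting pixels.

```bash
python3 - <<'E'
from h import *
st(); print(arm.sign_off())
E
```

```text
t 20.55 q [ 0.0565  0.173  -0.0429  2.0556  0.0094  0.9127 -1.8116] p [ 0.4322 -0.0616  0.1894] yaw -14.28 z [ 0.0005 -0.     -1.    ] F [-0.4055  0.2742 -0.0401] M [ 0.0431 -0.0152 -0.0394] w 0.29973118166005086
the job is handed in; nothing more can be done
None
```

The label roll is freed: the nut is backed off half a turn, and the steel keeper plate lies flat in the dish. I handed the job in at about 20.6 s of the 72 s allowed.

- **Nut:** I test-turned it 9° clockwise. It gave with little resistance (about 0.1 N m, 5 N), so I carried on to about 180°. The jaws rose 7.5 mm with it, as the thread should give.
- **Keeper:** I lifted it about 1 mm, within the 3 mm allowed, and drew it straight out with under 2 N. I lowered it into the middle of the dish until it touched at about 5 N, then released it.
- **Last checks:** The pictures show the keeper flat and central in the dish, and the nut still on the spindle. By eye, the visible bystanders and the yellow look-alike are where they started, and the gripper is clear of everything.
- **Disagreements:** The two fixes of the dish differed by about 3 mm, so I aimed between them. Joint 7 turned the opposite way from what I expected, so I flipped the grip half a turn before touching the nut.

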